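Slide the two small roses into the oud soundboard

ROBOT

A 6-joint arm with a two-finger parallel gripper is mounted at the origin on the work surface. World frame = base frame: x ahead of the robot, y to its left, z up, the work surface at z = 0. Lengths are in mm, angles in rad, forces in N, time in s.
With the tool pointing down it reaches from about 350 to 975 mm from the base axis. Payload 7.1 kg.
Tool frame: the origin (TCP) lies at the very end of the fingers, on their centre line; the grasp point (between the pads) lies 19 mm behind it; y points along the fingers, x is the direction in which the jaws open and shut, and the axes are right-handed (so a half turn about y gives the same grasp; the last joint's range is limited). The gripper opens to 88 mm and grips with 3 to 60 N. Pads are 20 mm wide; open, the fingers measure 115 mm over their backs; the gripper's body (75 mm by 178 mm) begins 61 mm behind the grasp point.
Start: joints at [-1.163, 0.423, 1.63, -0, 1.089, -0.019], TCP at [258.74, -568.91, 222.675] pointing down, gripper open.
Joint ranges: [-3, 3], [-0.9, 2.11], [0.09, 2.58], [-1.31, 4.45], [0.11, 2.69], [-2.54, 2.54]. Speed limits (rad/s): [2.39, 2.39, 3.01, 3.14, 3.14, 3.14].

INTERFACE

Orientations are given as a rotation vector (axis times angle).
In Python, from workcell import ctrl gives the robot as it stands. The module is installed in compiled form; this text tells all that it offers.
- The arm moves only by the tool jog_arm, never from a script. Its argument "steps" is a list of rows, each an object with "turn": the turn, a rotation vector about the world's x, y, z scaled (see below), a list of three; "dp": the shift along the world's x, y, z scaled (see below), a list of three; "claw": the opening, from 0 (shut) to 1 (fully open). In form: [{"turn": [wx, wy, wz], "dp": [x, y, z], "claw": claw}, ...]. A call has 1 to 12 rows; each row is the pose to reach, as a shift and turn from the pose measured when the call began, turning the shorter way round; what a row does not reach only later rows make up. The controller multiplies each number of a shift by 80 mm and each number of a turn by pi rad. A row lasts 1/12 s, in which the tool goes at most 41.7 mm and 7.16 degrees, less where a joint would pass 70% of its speed; a pose out of reach is approached as far as the arm can. A call with a number of a shift or a turn outside -1 to 1 is refused whole. A call with a gripper value outside its range is refused whole. The fingers move at their own pace and stop on an object; the grip force is fixed at half the most. Time passes only in rows, so rows that repeat a pose let the fingers close. It gives the time, the measured TCP pose, the force and the opening at its end, in the units of the state.
- ctrl.get_obs(): the state, without advancing time (a new reading comes with each control period).
- ctrl.get_image(name): name is "scene" or "top" or "wrist"; returns a dict with "img" (400x640x3 uint8, red, green, blue), "range_z" (400x640 float32, mm along the optical axis (not along the pixel's ray), 0 where there is no reading), "fovy" (degrees; the focal length in pixels is half the picture's height over the tangent of half this angle, whatever the lens; pixels are square), "cx", "cy" (the principal point, pixels), "dist_coeffs" ([k1, k2, p1, p2, k3] as OpenCV has them; the pictures are not rectified), "camera_from_world" (4x4, takes a point from world to camera coordinates); the wrist camera has in their place "hand_eye" (4x4, takes a point from camera to tool coordinates, whose origin is the TCP and whose axes are the tool frame's). Camera axes: x right, y down, z forward; pixel columns grow to the right and rows downward; lengths in mm; the calibration is good to about 2 mm. A picture is of the moment at which its call begins: read the wrist's pose just before it.
- ctrl.close_job(): hands the job in, once; it reports no verdict.
The state is a dict: "t": time; "qpos": joint angles; "qvel": joint speeds; "joint_torque": joint torques, N m; "ee_pos": TCP position; "orientation": TCP orientation; "ft_force": force on the tool from outside, world axes, zero at the start; "moment": the same for the moment, N m; "width": finger opening in mm.
Only numpy, scipy, OpenCV 4.12 (cv2) and the standard library are available. Lean on these libraries where they do the work, as an engineer would, in place of code of your own. Each camera call takes 0.05 s, during which the arm holds its last target.

TASK

Two small carved roses lie loose on the soundboard. Without picking them up, push each one across the wood with your fingertips until it drops into one of the two empty round holes, so that both holes are filled and both roses lie flat and flush with the soundboard. Do not bear down hard on the soft spruce, and leave the other things on the work board where they are.

Things in the scene. Friction and masses are not known exactly. Their poses are not given: they have to be found in the camera images.
- soundboard: Pale pear-shaped oud soundboard, 340 x 460 x 5 mm, fixed face up on a cork-faced work board 430 x 600 mm. Origin on the bench; z up, y along its centre line to the narrow neck end (y -200 to +260 mm), x across (widest +-170 at y -50). Level smooth face at z 26 mm, cork at 21. A 92 mm brown rose at (0, +75) is already in, flush. Cleats at the edge stand 7 mm over the face: (+-182, -45), (+-136, +126).
- hole_1 (a point): Centre of one of the two small empty holes, at the level of the soundboard's face, at (-65, -55) mm in the soundboard's frame and with its axes. Round, 59 mm in diameter, upright walls, 5 mm deep down to the cork; a fine dark ring is inlaid around it.
- hole_2 (a point): The same for the other small hole, at (+65, -55) mm in the soundboard's frame.
- rose_1: Loose small rose: round pierced disc of dark wood, 56 mm in diameter, 5 mm thick, about 15 g, lying flat on the face at the tail side of the holes. Origin at the centre of its underside, z up. Either rose fits either hole, at any turn, with 1.5 mm of play all round; there its origin is 5 mm below the face and its top is flush.
- rose_2: The other small rose, the same as rose_1, lying flat on the soundboard at the neck side of the two holes (perhaps partly over the big rose).
- glue_jar: Bystander: closed amber glass jar with black lid, 60 mm wide, 75 mm high, standing on the cork in the neck-end corner at the soundboard's -x side. Origin at its foot.
- sanding_block: Bystander: pale wooden sanding block 60 x 100 x 32 mm, lying on the cork in the neck-end corner at the soundboard's +x side. Origin at its underside.
- tuning_peg: Bystander: dark wooden tuning peg, about 87 mm long, 22 mm high, lying on the cork in the tail-end corner at the soundboard's +x side. Origin at its middle, on the cork.
Not all that is in view belongs to the job. Leave any orange or yellow look-alike of the rose_2 alone. Leave any red look-alike of the rose_1 alone.

How it is judged:
By the outcome, as a careful person would: the job done as asked, in the order asked, and still so for the second after the job is handed in, with the robot touching nothing.
It also fails if it takes over 48 s, if anything falls off the work surface, if the arm or the gripper's body presses on something with over 40 N, if the wrist force passes 120 N, or if a joint passes its speed limit or range.

## Working session

There is one attempt and no reset: what is moved stays moved. The work goes in short steps, Python scripts to look and compute and a tool call to move; the robot and the scene stay as the last step left them, time stands still between calls to the robot, and variables do not carry over. Pictures are saved under pics/ and viewed, and the job is handed in when it is done.

Besides the shell and the picture viewer there is one more tool, called after ">>>" by a JSON object that holds its "fn" and its "kwargs". jog_arm: Moves the arm, as the interface text tells. Its arguments: {"type":"object","properties":{"steps":{"type":"array","items":{"type":"object","properties":{"turn":{"type":"array","items":{"type":"number"}},"dp":{"type":"array","items":{"type":"number"}},"claw":{"type":"number"}}}}},"required":["steps"]}

```bash
mkdir -p pics; cat > h.py <<'E'
import numpy as np, cv2
from workcell import ctrl
def K(d):
    f=200/np.tan(np.radians(d['fovy'])/2)
    return np.array([[f,0,d['cx']],[0,f,d['cy']],[0,0,1.]])
def save(n,img): cv2.imwrite('pics/'+n,cv2.cvtColor(img,cv2.COLOR_RGB2BGR))
def cfw(d,o=None):
    if 'camera_from_world' in d: return np.array(d['camera_from_world'])
    T=np.eye(4);T[:3,:3]=cv2.Rodrigues(np.array(o['orientation'],float))[0];T[:3,3]=o['ee_pos']
    return np.linalg.inv(T@np.array(d['hand_eye']))
def cast(d,px,z,o=None):
    T=np.linalg.inv(cfw(d,o)); 
    u=cv2.undistortPoints(np.array(px,float).reshape(-1,1,2),K(d),np.array(d['dist_coeffs'],float)).reshape(-1,2)
    r=np.c_[u,np.ones(len(u))]@T[:3,:3].T; c=T[:3,3]
    return c+r*((z-c[2])/r[:,2])[:,None]
def proj(d,P,o=None):
    T=cfw(d,o); return cv2.projectPoints(np.array(P,float).reshape(-1,1,3),cv2.Rodrigues(T[:3,:3])[0],T[:3,3],K(d),np.array(d['dist_coeffs'],float))[0].reshape(-1,2)
E
python3 - <<'E'
from h import *
o=ctrl.get_obs();print(o)
import pickle
for n in ['top','scene']:
    d=ctrl.get_image(n);save(n+'0.png',d['img']);pickle.dump(d,open(n+'0.pkl','wb'))
    print(n,d['fovy'],d['dist_coeffs'],np.linalg.inv(d['camera_from_world'])[:3,3])
E
```

```text
{'t': 0.0, 'qpos': array([-1.16301786e+00,  4.23855995e-01,  1.63069946e+00, -5.10940261e-05,
        1.08863862e+00, -1.90117724e-02]), 'qvel': array([ 0.00108487,  0.00039752, -0.00126189, -0.0011256 ,  0.00065095,
       -0.0004627 ]), 'joint_torque': array([ 2.54042301e-03, -5.44624507e+01, -2.73666787e+01,  6.45077974e-02,
        2.27211986e-02, -1.29137024e-04]), 'ee_pos': array([ 258.49376536, -568.40361802,  221.88854208]), 'orientation': array([-1.38053129,  0.89032524, -0.88809938]), 'ft_force': array([0.37094325, 0.41061387, 0.09518501]), 'moment': array([ 0.04078478,  0.05411847, -0.03619778]), 'width': 87.88829571987355}
top 54.169818325942245 [0.02368905 0.         0.         0.         0.        ] [ 493.23774856   71.98077155 1085.44763912]
scene 46.536678421059065 [0.0223728 0.        0.        0.        0.       ] [1200.64980689   67.278163    865.9801661 ]
```

View pics/top0.png

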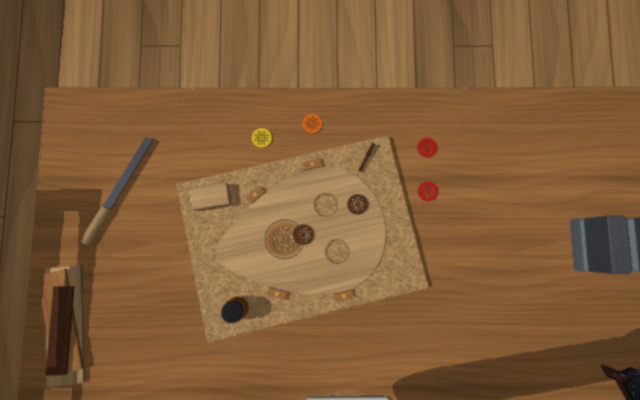

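View pics/scene0.png

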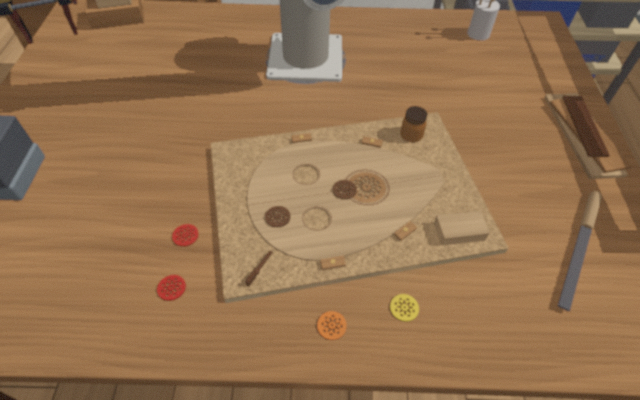

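Top view: rose_1 is the dark disc at (358,204) on the tail side. rose_2 is the dark disc at (303,234), partly over the big rose at (283,239). The holes are at (326,204) and (338,251). The look-alikes, which I leave alone, are red at (427,147) and (428,191), orange at (312,124) and yellow at (261,138).

```bash
cat > m.py <<'E'
from h import *
import pickle
for n in ['top','scene']:
    d=pickle.load(open(n+'0.pkl','rb'));im=d['img'];hsv=cv2.cvtColor(im,cv2.COLOR_RGB2HSV);g=im.max(2)
    m=((g<125)).astype(np.uint8)
    nn,l,s,c=cv2.connectedComponentsWithStats(m)
    box=(210,120,420,330) if n=='top' else (220,110,490,290)
    for i in range(1,nn):
        if 60<s[i,4]<900 and box[0]<c[i][0]<box[2] and box[1]<c[i][1]<box[3]:
            print(n,c[i].round(1),s[i],cast(d,[c[i]],31)[0].round(1))
    pts={'top':[(326,204),(338,251),(283.5,239)],'scene':[(306,174),(316,218),(367,187)]}[n]
    print('holes/big guess',cast(d,pts,26).round(1))
d=pickle.load(open('top0.pkl','rb'));save('crop_top.png',cv2.resize(d['img'][130:330,190:430],None,fx=3,fy=3,interpolation=cv2.INTER_CUBIC))
E
python3 m.py
```

```text
top [368.1 156.6] [358 143  22  29 231] [742.9 -66.9  31. ]
top [227.3 197.7] [195 183  46  28 354] [629.8 317.1  31. ]
top [357.6 204. ] [347 194  22  21 349] [611.7 -35.9  31. ]
top [302.9 234.5] [292 224  23  23 377] [529.7 112.5  31. ]
holes/big guess [[612.4  49.8  26. ]
 [485.3  18.2  26. ]
 [517.9 164.7  26. ]]
scene [412.5 124.1] [393 106  34  37 749] [313.3 291.   31. ]
scene [344.  189.4] [332 180  24  19 353] [535.1 113.6  31. ]
scene [276.9 216.6] [265 207  25  20 400] [616.9 -33.4  31. ]
scene [462.1 238.8] [439 235  48   9 200] [659.6 364.2  31. ]
scene [255.5 270.4] [243 251  29  35 231] [750.4 -65.1  31. ]
scene [476.1 255.5] [458 252  37   8  64] [699.6 386.9  31. ]
holes/big guess [[488.1  24.2  26. ]
 [614.   52.1  26. ]
 [522.  167.3  26. ]]
```

View pics/crop_top.png

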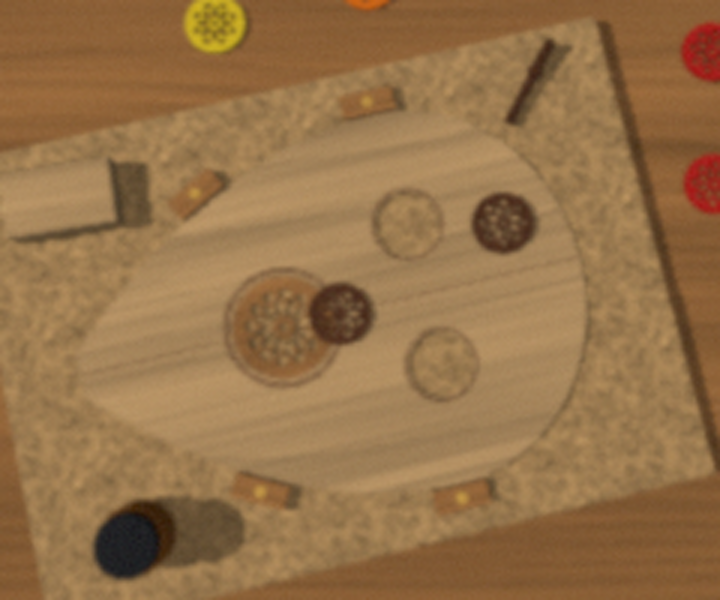

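```bash
python3 - <<'E'
from h import *
o=ctrl.get_obs();d=ctrl.get_image('wrist');save('w0.png',d['img'])
print(cv2.Rodrigues(o['orientation'])[0].round(3));print(np.array(d['hand_eye']).round(3),d['fovy'],d['dist_coeffs'])
E
```

```text
[[ 0.414 -0.001  0.91 ]
 [-0.91   0.001  0.414]
 [-0.001 -1.     0.   ]]
[[   1.      -0.      -0.       1.006]
 [   0.      -0.305    0.952 -162.836]
 [  -0.      -0.952   -0.305   84.349]
 [   0.       0.       0.       1.   ]] 59.42707923092825 [-0.02275615  0.          0.          0.          0.        ]
```

```bash
python3 - <<'E'
from h import *
import pickle
R=np.array
# yaw estimates of board from holes
for a,b in [((485.3,18.2),(612.4,49.8)),((488.1,24.2),(614,52.1))]:
    v=R(b)-R(a);print(np.hypot(*v),np.degrees(np.arctan2(v[1],v[0])))
E
```

```text
130.9693475588849 13.961971202752222
128.954333002036 12.495073130108166
```

>>> {"fn": "jog_arm", "kwargs": {"steps": [{"dp":[0.53,0.91,0],"turn":[0,0,0.052],"claw":0.4},{"dp":[0.53,0.91,0],"turn":[0,0,0.052],"claw":0.4},{"dp":[0.53,0.91,0],"turn":[0,0,0.052],"claw":0.4}]}}

```text
t: 0.4
ee_pos: [302.5, -490.5, 221.2]
orientation: [-1.429, 0.764, -0.758]
ft_force: [0.2, -0.0, -0.5]
width: 71.3
```

>>> {"fn": "jog_arm", "kwargs": {"steps": [{"dp":[0.53,0.91,0],"turn":[0,0,0.052],"claw":0.4},{"dp":[0.53,0.91,0],"turn":[0,0,0.052],"claw":0.4},{"dp":[0.53,0.91,0],"turn":[0,0,0.052],"claw":0.4}]}}

```text
t: 0.65
ee_pos: [346.2, -413.1, 220.7]
orientation: [-1.471, 0.636, -0.627]
ft_force: [-1.0, -0.7, -0.6]
width: 51.3
```

>>> {"fn": "jog_arm", "kwargs": {"steps": [{"dp":[0.53,0.91,0],"turn":[0,0,0.052],"claw":0.4},{"dp":[0.53,0.91,0],"turn":[0,0,0.052],"claw":0.4},{"dp":[0.53,0.91,0],"turn":[0,0,0.052],"claw":0.4}]}}

```text
t: 0.9
ee_pos: [390.1, -336.3, 220.4]
orientation: [-1.504, 0.507, -0.495]
ft_force: [-0.7, 0.0, -1.1]
width: 35.7
```

>>> {"fn": "jog_arm", "kwargs": {"steps": [{"dp":[0.53,0.91,0],"turn":[0,0,0.052],"claw":0.4},{"dp":[0.53,0.91,0],"turn":[0,0,0.052],"claw":0.4},{"dp":[0.53,0.91,0],"turn":[0,0,0.052],"claw":0.4}]}}

```text
t: 1.15
ee_pos: [434.3, -259.9, 220.4]
orientation: [-1.531, 0.376, -0.364]
ft_force: [0.6, 0.3, 0.5]
width: 35.3
```

>>> {"fn": "jog_arm", "kwargs": {"steps": [{"dp":[0.53,0.91,0],"turn":[0,0,0.052],"claw":0.4},{"dp":[0.53,0.91,0],"turn":[0,0,0.052],"claw":0.4},{"dp":[0.53,0.91,0],"turn":[0,0,0.052],"claw":0.4}]}}

```text
t: 1.4
ee_pos: [478.9, -183.9, 220.5]
orientation: [-1.549, 0.245, -0.234]
ft_force: [0.9, -0.1, -0.5]
width: 35.2
```

>>> {"fn": "jog_arm", "kwargs": {"steps": [{"dp":[0.53,0.91,0],"turn":[0,0,0.052],"claw":0.4},{"dp":[0.53,0.91,0],"turn":[0,0,0.052],"claw":0.4},{"dp":[0.53,0.91,0],"turn":[0,0,0.052],"claw":0.4}]}}

```text
t: 1.65
ee_pos: [523.8, -108.1, 220.7]
orientation: [-1.559, 0.114, -0.104]
ft_force: [0.1, -0.9, -0.1]
width: 35.2
```

>>> {"fn": "jog_arm", "kwargs": {"steps": [{"dp":[0.7,0.1,0],"turn":[0,0,0.045],"claw":0.4},{"dp":[0.7,0.1,0],"turn":[0,0,0.045],"claw":0.4},{"dp":[0.7,0.1,0],"turn":[0,0,0.045],"claw":0.4},{"dp":[0.7,0.1,0],"turn":[0,0,0.045],"claw":0.4}]}}

```text
t: 1.98
ee_pos: [579.6, -101.0, 220.1]
orientation: [-1.563, 0.006, 0.007]
ft_force: [-0.2, 1.0, -0.1]
width: 35.2
```

```bash
python3 - <<'E'
from h import *
import pickle
o=ctrl.get_obs();d=ctrl.get_image('wrist');save('w1.png',d['img']);pickle.dump((o,d),open('w1.pkl','wb'))
print(o['ee_pos'],cv2.Rodrigues(o['orientation'])[0].round(3))
E
```

```text
[ 579.57233777 -101.02448527  220.07752611] [[ 1.    -0.008 -0.001]
 [ 0.001  0.008  1.   ]
 [-0.008 -1.     0.008]]
```

View pics/w1.png

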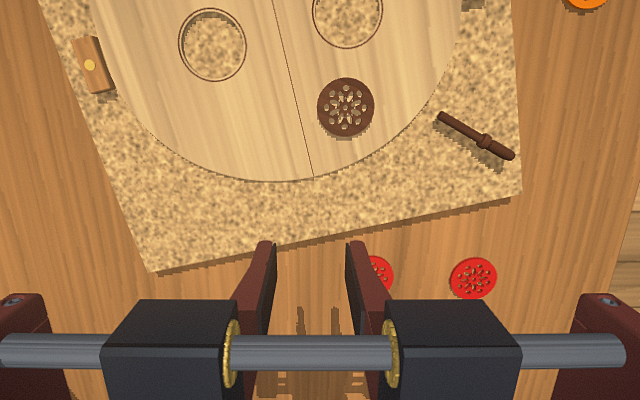

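The wrist view shows rose_1 at (346,107), hole_1 at (212,45) and hole_2 at (347,10). I'll shift +y to see everything.

>>> {"fn": "jog_arm", "kwargs": {"steps": [{"dp":[-0.1,1.0,0],"turn":[0.002,0,0],"claw":0.4},{"dp":[-0.1,1.0,0],"turn":[0.002,0,0],"claw":0.4},{"dp":[-0.1,1.0,0],"turn":[0.002,0,0],"claw":0.4},{"dp":[-0.1,1.0,0],"turn":[0.002,0,0],"claw":0.4}]}}

```text
t: 2.37
ee_pos: [569.2, -20.8, 220.1]
orientation: [-1.557, 0.007, 0.009]
ft_force: [-0.6, -0.5, -0.8]
width: 35.2
```

```bash
python3 - <<'E'
from h import *
import pickle
o=ctrl.get_obs();d=ctrl.get_image('wrist');save('w2.png',d['img']);pickle.dump((o,d),open('w2.pkl','wb'))
print(o['ee_pos'],cv2.Rodrigues(o['orientation'])[0].round(3))
E
```

```text
[569.15607583 -20.82042254 220.058268  ] [[ 1.    -0.01  -0.001]
 [ 0.001  0.014  1.   ]
 [-0.01  -1.     0.014]]
```

View pics/w2.png

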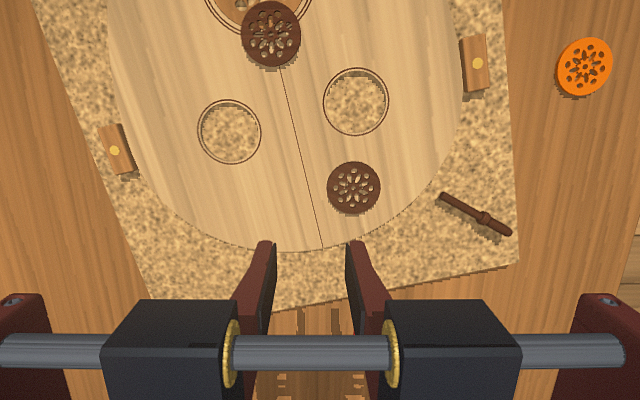

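Wrist view 2: rose_1 at (353,187), rose_2 at (270,34), hole_1 at (229,131), hole_2 at (356,101). Next I'll measure these.

```bash
cat > meas.py <<'E'
from h import *
import pickle,sys
def circ(P):
    A=np.c_[2*P,np.ones(len(P))];s=np.linalg.lstsq(A,(P**2).sum(1),rcond=None)[0]
    return s[:2],np.sqrt(s[2]+s[:2]@s[:2])
def rose(d,o,c,z=31,thr=100,win=45):
    x,y=c;m=(d['img'].max(2)<thr).astype(np.uint8);k=np.zeros_like(m);cv2.circle(k,(int(x),int(y)),win,1,-1);m&=k
    cs=cv2.findContours(m,cv2.RETR_EXTERNAL,cv2.CHAIN_APPROX_NONE)[0];q=max(cs,key=cv2.contourArea)
    h=cv2.convexHull(q)[:,0].astype(float)
    P=cast(d,h,z,o)[:,:2]; return circ(P)
def ring(d,o,c,z=26,lo=18,hi=45):
    g=cv2.GaussianBlur(cv2.cvtColor(d['img'],cv2.COLOR_RGB2GRAY),(0,0),.8).astype(float)
    c0=cast(d,[c],z,o)[0];
    for it in range(4):
        pts=[]
        for a in np.linspace(0,2*np.pi,120,endpoint=False):
            r=np.arange(27,36,.25) if it else np.arange(25,40,.25)
            W=c0+np.c_[r*np.cos(a),r*np.sin(a),0*r]
            p=proj(d,W,o).astype(np.float32)
            v=cv2.remap(g.astype(np.float32),p[:,0].copy(),p[:,1].copy(),cv2.INTER_LINEAR,borderValue=255)[:,0]
            pts.append(W[np.argmin(v),:2])
        pts=np.array(pts);cc,R=circ(pts)
        for _ in range(4):
            e=np.abs(np.hypot(*(pts-cc).T)-R);cc,R=circ(pts[e<=max(np.percentile(e,70),.3)])
        c0=np.array([*cc,z])
    return cc,R
E
python3 - <<'E'
from meas import *
o,d=pickle.load(open('w2.pkl','rb'))
for n,c in [('rose1',(353,187)),('rose2',(270,34))]: print(n,rose(d,o,c))
for n,c in [('h1',(229,131)),('h2',(356,101))]: print(n,ring(d,o,c))
rz=d['range_z'];pp=np.array([(300,130),(290,200),(353,187),(229,131)],float)
for p in pp:
    T=np.linalg.inv(cfw(d,o));u=cv2.undistortPoints(p.reshape(1,1,2),K(d),np.array(d['dist_coeffs'])).ravel()
    z=rz[int(p[1]),int(p[0])];print(p,(T@[u[0]*z,u[1]*z,z,1])[:3].round(1))
E
```

```text
rose1 (array([617.13286229, -45.3742629 ]), np.float64(9.822658874019588))
rose2 (array([531.056959  , 124.87485611]), np.float64(17.733539098802996))
h1 (array([486.10368183,  20.74320026]), np.float64(29.91131995266487))
h2 (array([611.09391566,  49.92745179]), np.float64(30.02891293911679))
[300. 130.] [557.   25.2  26.2]
[290. 200.] [545.8 -48.2  27.1]
[353. 187.] [612.5 -34.   25.9]
[229. 131.] [483.9  23.7  21.1]
```

```bash
sed -i 's/^    cs=cv2.findContours(m,/    m=cv2.morphologyEx(m,cv2.MORPH_CLOSE,np.ones((9,9),np.uint8));m=cv2.morphologyEx(m,cv2.MORPH_OPEN,np.ones((9,9),np.uint8))\n&/' meas.py
python3 - <<'E'
from meas import *
o,d=pickle.load(open('w2.pkl','rb'))
print(d['img'][187,325:382:3].max(1),d['img'][160:215:3,353].max(1))
for t in (100,120,140):
  for n,c in [('rose1',(353,187)),('rose2',(270,34))]: print(t,n,rose(d,o,c,thr=t))
E
```

```text
[228 103 113 138 146 113 112  93 112 131 122 111 102 101 112 145  79 108
  96] [224 102 101 166 228 101 124 106 115 141 107 109  88  99 109 215 103 105
 132]
100 rose1 (array([616.3159278 , -31.31257511]), np.float64(23.529003512152904))
100 rose2 (array([531.91155487, 115.08634649]), np.float64(28.954167898112622))
120 rose1 (array([611.90001695, -33.72708285]), np.float64(27.971383009122032))
120 rose2 (array([531.98903257, 114.96999517]), np.float64(30.419449623273536))
140 rose1 (array([611.62889773, -34.64850493]), np.float64(28.858573717752034))
140 rose2 (array([527.99367851, 116.62782748]), np.float64(34.63011192089882))
```

>>> {"fn": "jog_arm", "kwargs": {"steps": [{"dp":[0.54,-0.78,0],"turn":[-0.0045,-0.003,0],"claw":0.4},{"dp":[0.54,-0.78,-0.3],"turn":[-0.0045,-0.003,0],"claw":0.4},{"dp":[0.54,-0.78,-0.7],"turn":[-0.0045,-0.003,0],"claw":0.4},{"dp":[0.54,-0.78,-1],"turn":[-0.0045,-0.003,0],"claw":0.4},{"dp":[0.54,-0.78,-1],"turn":[-0.0045,-0.003,0],"claw":0.4}]}}

```text
t: 2.83
ee_pos: [609.0, -86.2, 135.3]
orientation: [-1.57, 0.009, 0.004]
ft_force: [-1.4, -0.2, 0.1]
width: 34.9
```

>>> {"fn": "jog_arm", "kwargs": {"steps": [{"dp":[0,0,-0.5],"claw":0.4},{"dp":[0,0,-0.9],"claw":0.4},{"dp":[0,0,-1],"claw":0.4},{"dp":[0,0,-1],"claw":0.4}]}}

```text
invalid input at $.steps[0]: expected keys turn, dp, claw
```

```bash
python3 - <<'E'
from meas import *
o=ctrl.get_obs();d=ctrl.get_image('wrist');save('w3.png',d['img']);pickle.dump((o,d),open('w3.pkl','wb'))
print(o['ee_pos'],o['ft_force'],cv2.Rodrigues(o['orientation'])[0].round(4))
E
```

```text
[609.0421668  -86.21067769 135.25761503] [-1.40747756 -0.21606322  0.08936197] [[ 1.0e+00 -8.3e-03  3.1e-03]
 [-3.1e-03  7.0e-04  1.0e+00]
 [-8.3e-03 -1.0e+00  7.0e-04]]
```

View pics/w3.png

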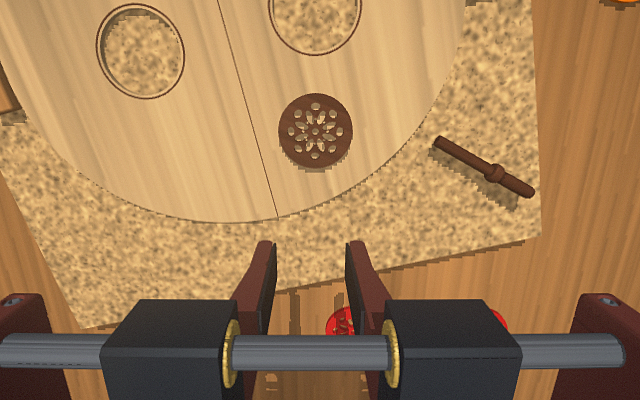

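>>> {"fn": "jog_arm", "kwargs": {"steps": [{"dp":[0.03,0,-0.5],"turn":[0,-0.0026,0.001],"claw":0.4},{"dp":[0.03,0,-0.9],"turn":[0,-0.0026,0.001],"claw":0.4},{"dp":[0.03,0,-0.9],"turn":[0,-0.0026,0.001],"claw":0.4},{"dp":[0.03,0,-0.9],"turn":[0,-0.0026,0.001],"claw":0.4},{"dp":[0.03,0,-0.9],"turn":[0,-0.0026,0.001],"claw":0.4}]}}

```text
t: 3.3
ee_pos: [614.4, -86.4, 68.4]
orientation: [-1.571, -0.005, -0.004]
ft_force: [0.1, 0.3, 0.9]
width: 35.0
```

```bash
python3 - <<'E'
from meas import *
o=ctrl.get_obs();d=ctrl.get_image('wrist');save('w4.png',d['img']);pickle.dump((o,d),open('w4.pkl','wb'))
print(o['ee_pos'],o['ft_force'],cv2.Rodrigues(o['orientation'])[0].round(4))
E
```

```text
[614.37554074 -86.35905137  68.38064518] [0.10417014 0.29884938 0.91099262] [[ 1.0e+00  5.8e-03 -5.0e-04]
 [ 5.0e-04 -2.0e-04  1.0e+00]
 [ 5.8e-03 -1.0e+00 -2.0e-04]]
```

View pics/w4.png

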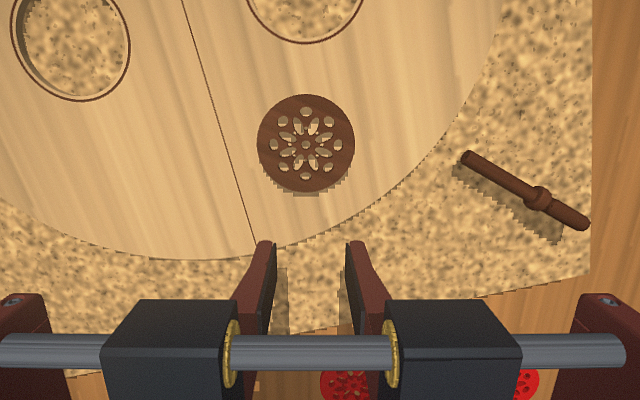

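```bash
python3 - <<'E'
from meas import *
o,d=pickle.load(open('w4.pkl','rb'))
for t in (110,120,130): print(rose(d,o,(306,143),thr=t,win=62))
for i in range(3):
  o=ctrl.get_obs(); print(o['t'],o['ee_pos'])
o0=ctrl.get_obs()
print(proj(d,[o0['ee_pos']],o0), ring(d,o0,(306,-10)))
E
```

```text
(array([612.20862169, -33.74752347]), np.float64(27.72239329892254))
(array([612.11365334, -33.82086076]), np.float64(27.89883657304908))
(array([612.20823471, -34.19108261]), np.float64(28.133415770137013))
3.35 [614.77914315 -86.318122    68.80868558]
3.35 [614.77914315 -86.318122    68.80868558]
3.35 [614.77914315 -86.318122    68.80868558]
[[309.61189068 258.04474233]] (array([612.8597169 ,  43.53305176]), np.float64(27.507045485195544))
```

>>> {"fn": "jog_arm", "kwargs": {"steps": [{"dp":[-0.035,0,-0.2],"turn":[0,0.0018,0],"claw":0.4},{"dp":[-0.035,0,-0.35],"turn":[0,0.0018,0],"claw":0.4},{"dp":[-0.035,0,-0.43],"turn":[0,0.0018,0],"claw":0.4},{"dp":[-0.035,0,-0.43],"turn":[0,0.0018,0],"claw":0.4},{"dp":[-0.035,0,-0.43],"turn":[0,0.0018,0],"claw":0.4},{"dp":[-0.035,0,-0.43],"turn":[0,0.0018,0],"claw":0.4}]}}

```text
t: 3.85
ee_pos: [612.0, -86.3, 34.3]
orientation: [-1.571, -0.001, -0.0]
ft_force: [0.6, 0.5, -0.2]
width: 35.0
```

>>> {"fn": "jog_arm", "kwargs": {"steps": [{"dp":[0,0,-0.075],"turn":[0,0,0],"claw":0.4},{"dp":[0,0.05,-0.075],"turn":[0,0,0],"claw":0.4},{"dp":[0,0.1,-0.075],"turn":[0,0,0],"claw":0.4},{"dp":[0,0.15,-0.075],"turn":[0,0,0],"claw":0.4},{"dp":[0,0.15,-0.075],"turn":[0,0,0],"claw":0.4}]}}

```text
t: 4.27
ee_pos: [612.0, -73.4, 28.4]
orientation: [-1.571, -0.002, 0.0]
ft_force: [-0.7, 0.2, -0.0]
width: 35.2
```

>>> {"fn": "jog_arm", "kwargs": {"steps": [{"dp":[0,0.07,0],"turn":[0,0,0],"claw":0.4},{"dp":[0,0.14,0],"turn":[0,0,0],"claw":0.4},{"dp":[0,0.21,0],"turn":[0,0,0],"claw":0.4},{"dp":[0,0.28,0],"turn":[0,0,0],"claw":0.4},{"dp":[0,0.35,0],"turn":[0,0,0],"claw":0.4},{"dp":[0,0.42,0],"turn":[0,0,0],"claw":0.4},{"dp":[0,0.49,0],"turn":[0,0,0],"claw":0.4},{"dp":[0,0.56,0],"turn":[0,0,0],"claw":0.4},{"dp":[0,0.63,0],"turn":[0,0,0],"claw":0.4},{"dp":[0,0.7,0],"turn":[0,0,0],"claw":0.4},{"dp":[0,0.7,0],"turn":[0,0,0],"claw":0.4}]}}

```text
t: 5.18
ee_pos: [612.0, -16.3, 28.4]
orientation: [-1.571, -0.002, 0.001]
ft_force: [0.3, -0.2, -0.9]
width: 35.5
```

```bash
python3 - <<'E'
from meas import *
o=ctrl.get_obs();d=ctrl.get_image('wrist');save('w5.png',d['img']);pickle.dump((o,d),open('w5.pkl','wb'))
print(o['ee_pos'],o['ft_force'],cv2.Rodrigues(o['orientation'])[0].round(4))
E
```

```text
[611.98152269 -16.29757714  28.36713473] [ 0.29594872 -0.1871275  -0.90511303] [[ 1.0e+00  1.0e-03 -2.2e-03]
 [ 2.2e-03 -1.0e-04  1.0e+00]
 [ 1.0e-03 -1.0e+00 -1.0e-04]]
```

View pics/w5.png

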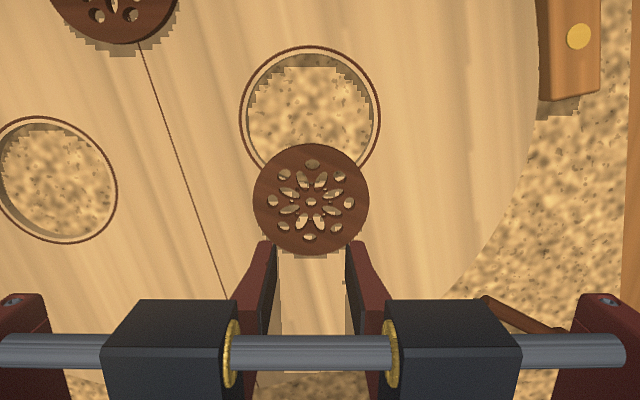

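Rose_1 at (311,200) is nested between the fingertips, with hole_2 straight ahead at (310,110).

```bash
python3 - <<'E'
from meas import *
o,d=pickle.load(open('w5.pkl','rb'))
m=d['img'].copy()
for t in (110,120): print(rose(d,o,(311,197),thr=t,win=62))
print(ring(d,o,(310,112)))
E
```

```text
(array([612.464747  ,  14.65635606]), np.float64(28.56654521777411))
(array([612.35745392,  14.57385116]), np.float64(28.640088054053116))
(array([611.74281749,  52.38607456]), np.float64(32.12112336602701))
```

>>> {"fn": "jog_arm", "kwargs": {"steps": [{"dp":[-0.005,0.06,0],"turn":[0,0,0],"claw":0.4},{"dp":[-0.005,0.12,0],"turn":[0,0,0],"claw":0.4},{"dp":[-0.005,0.18,0],"turn":[0,0,0],"claw":0.4},{"dp":[-0.005,0.24,0],"turn":[0,0,0],"claw":0.4},{"dp":[-0.005,0.3,0],"turn":[0,0,0],"claw":0.4},{"dp":[-0.005,0.35,0],"turn":[0,0,0],"claw":0.4},{"dp":[-0.005,0.39,0],"turn":[0,0,0],"claw":0.4},{"dp":[-0.005,0.42,0],"turn":[0,0,0],"claw":0.4},{"dp":[-0.005,0.44,0],"turn":[0,0,0],"claw":0.4},{"dp":[-0.005,0.44,0],"turn":[0,0,0],"claw":0.4}]}}

```text
t: 6.07
ee_pos: [611.6, 18.8, 28.4]
orientation: [-1.571, -0.003, 0.001]
ft_force: [0.1, 0.3, -0.2]
width: 35.2
```

```bash
python3 - <<'E'
from meas import *
o=ctrl.get_obs();d=ctrl.get_image('wrist');save('w6.png',d['img']);pickle.dump((o,d),open('w6.pkl','wb'))
print(o['ee_pos'],o['ft_force'],cv2.Rodrigues(o['orientation'])[0].round(4))
E
```

```text
[611.60385092  18.77540577  28.37275526] [ 0.1081897   0.25415414 -0.24020895] [[ 1.0e+00  1.0e-03 -2.5e-03]
 [ 2.5e-03 -2.0e-04  1.0e+00]
 [ 1.0e-03 -1.0e+00 -2.0e-04]]
```

View pics/w6.png

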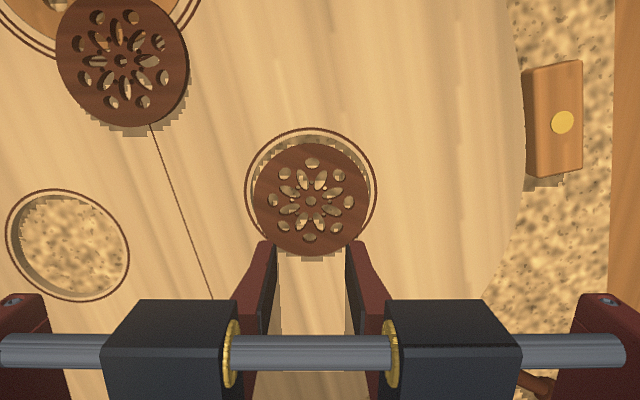

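Rose_1 at (311,198) covers most of the hole but there is still a gap on its far side. I'll push a few mm more.

>>> {"fn": "jog_arm", "kwargs": {"steps": [{"dp":[0,0.015,0],"turn":[0,0,0],"claw":0.4},{"dp":[0,0.03,0],"turn":[0,0,0],"claw":0.4},{"dp":[0,0.045,0],"turn":[0,0,0],"claw":0.4},{"dp":[0,0.045,0],"turn":[0,0,0],"claw":0.4}]}}

```text
t: 6.45
ee_pos: [611.6, 22.3, 28.4]
orientation: [-1.571, -0.003, 0.001]
ft_force: [0.2, -0.7, 0.0]
width: 35.0
```

```bash
python3 - <<'E'
from meas import *
o=ctrl.get_obs();d=ctrl.get_image('wrist');save('w7.png',d['img']);pickle.dump((o,d),open('w7.pkl','wb'))
print(o['ee_pos'],o['ft_force'])
E
```

```text
[611.6172262   22.29060399  28.36618591] [ 0.19143106 -0.68479795  0.04525519]
```

View pics/w7.png

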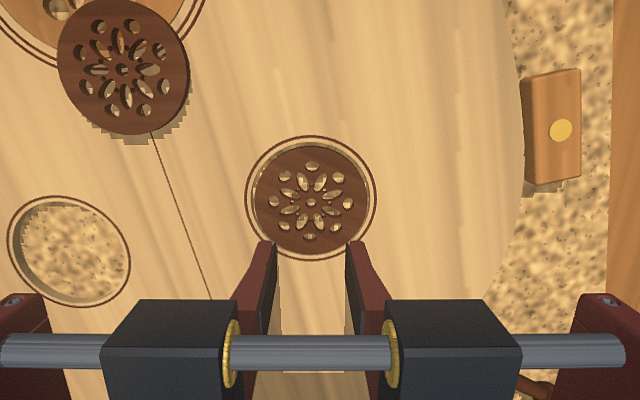

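>>> {"fn": "jog_arm", "kwargs": {"steps": [{"dp":[0,-0.1,0],"turn":[0,0,0],"claw":0.4},{"dp":[0,-0.1,0.4],"turn":[0,0,0],"claw":0.4},{"dp":[-0.2,0,0.9],"turn":[0,0,0],"claw":0.4},{"dp":[-0.2,0,1],"turn":[0,0,0],"claw":0.4}]}}

```text
t: 6.83
ee_pos: [596.1, 22.1, 112.2]
orientation: [-1.571, -0.005, -0.002]
ft_force: [1.0, 0.6, -0.1]
width: 35.1
```

>>> {"fn": "jog_arm", "kwargs": {"steps": [{"dp":[-0.5,0.1,0.5],"turn":[0,0,0],"claw":0.4},{"dp":[-0.8,0.1,1],"turn":[0,0,0],"claw":0.4},{"dp":[-0.8,0.1,1],"turn":[0,0,0],"claw":0.4},{"dp":[-0.8,0.1,1],"turn":[0,0,0],"claw":0.4},{"dp":[-0.8,0.1,1],"turn":[0,0,0],"claw":0.4}]}}

```text
t: 7.25
ee_pos: [532.6, 29.8, 193.3]
orientation: [-1.571, -0.008, -0.004]
ft_force: [0.3, 0.5, -0.9]
width: 34.9
```

```bash
python3 - <<'E'
from meas import *
o=ctrl.get_obs();d=ctrl.get_image('wrist');save('w8.png',d['img']);pickle.dump((o,d),open('w8.pkl','wb'))
print(o['ee_pos'],o['ft_force'],cv2.Rodrigues(o['orientation'])[0].round(4))
print(proj(d,[[611,50,26],[532,115,31],[486,20.7,26]],o))
E
```

```text
[532.63563557  29.82768198 193.31804337] [ 0.27616345  0.52067039 -0.86788728] [[ 1.      0.0075 -0.0022]
 [ 0.0022  0.      1.    ]
 [ 0.0075 -1.     -0.    ]]
[[390.86789066 157.93549247]
 [308.16330948  86.28122515]
 [261.09998703 187.48939977]]
```

View pics/w8.png

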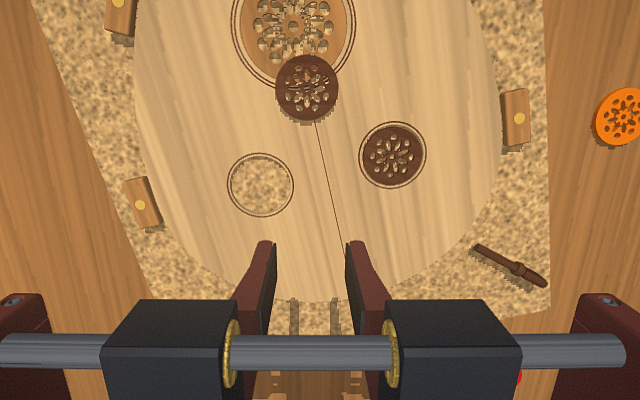

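Rose_1 is in hole_2 at (392,156). Rose_2 is at (307,88) and hole_1 at (260,184).

```bash
python3 - <<'E'
from meas import *
o,d=pickle.load(open('w8.pkl','rb'))
for t in (105,112,120): print('r2',rose(d,o,(307,88),thr=t,win=36),'r1 z26',rose(d,o,(392,156),z=26,thr=t,win=28))
h2=ring(d,o,(392,156));h1=ring(d,o,(260,184));print(h2,h1)
T=np.linalg.inv(cfw(d,o))
ys,xs=np.mgrid[135:178,370:415]
def zz(x,y):
    z=d['range_z'][y,x].astype(float).ravel();u=cv2.undistortPoints(np.c_[x.ravel(),y.ravel()].astype(float).reshape(-1,1,2),K(d),np.array(d['dist_coeffs'])).reshape(-1,2)
    return (np.c_[u*z[:,None],z,np.ones(len(z))]@T.T)[:,:3]
P=zz(xs,ys);dark=d['img'][ys,xs].max(2).ravel()<120
A=np.c_[P[dark][:,:2]-h2[0],np.ones(dark.sum())];print('rose1 plane (slopes,z)',np.linalg.lstsq(A,P[dark][:,2],rcond=None)[0],np.median(P[dark][:,2]))
ys,xs=np.mgrid[140:180,310:350];print('face',np.median(zz(xs,ys)[:,2]))
E
```

```text
r2 (array([530.90572206, 113.87264281]), np.float64(27.777575265445048)) r1 z26 (array([612.30832818,  51.22296008]), np.float64(26.549341458829073))
r2 (array([530.76385888, 113.76836909]), np.float64(27.93861782003934)) r1 z26 (array([612.0923509 ,  51.23199427]), np.float64(26.74927279395551))
r2 (array([530.75946705, 113.7394828 ]), np.float64(28.096660043190454)) r1 z26 (array([612.04153217,  51.23267608]), np.float64(26.782109168583453))
(array([611.18365752,  52.07645839]), np.float64(27.002092901698234)) (array([485.9970564 ,  20.53171335]), np.float64(30.15829814393052))
rose1 plane (slopes,z) [-0.5092713   0.4021975  27.93967806] 26.601308337852288
face 26.88264043961138
```

>>> {"fn": "jog_arm", "kwargs": {"steps": [{"dp":[0.12,0.5,0],"turn":[0,0.001,-0.04],"claw":0.4},{"dp":[0.12,0.9,0],"turn":[0,0.001,-0.08],"claw":0.4},{"dp":[0.12,0.9,-0.3],"turn":[0,0.002,-0.12],"claw":0.4},{"dp":[0.12,0.9,-0.3],"turn":[0,0.002,-0.143],"claw":0.4},{"dp":[0.12,0.9,-0.3],"turn":[0,0.002,-0.143],"claw":0.4}]}}

```text
t: 7.72
ee_pos: [541.2, 102.1, 165.1]
orientation: [-1.545, 0.357, -0.348]
ft_force: [-0.4, -0.6, 0.4]
width: 35.0
```

>>> {"fn": "jog_arm", "kwargs": {"steps": [{"dp":[0.13,0.4,0],"turn":[0,0,0],"claw":0.4},{"dp":[0.13,0.7,0],"turn":[0,0,0],"claw":0.4},{"dp":[0.13,0.7,-0.5],"turn":[0,0,0],"claw":0.4},{"dp":[0.13,0.7,-1],"turn":[0,0,0],"claw":0.4},{"dp":[0.13,0.7,-1],"turn":[0,0,0],"claw":0.4},{"dp":[0.13,0.7,-1],"turn":[0,0,0],"claw":0.4}]}}

```text
t: 8.22
ee_pos: [550.1, 157.2, 82.8]
orientation: [-1.548, 0.36, -0.343]
ft_force: [-0.4, 0.6, 0.8]
width: 34.9
```

```bash
python3 - <<'E'
from meas import *
o=ctrl.get_obs();print(o['ee_pos'],o['ft_force'],cv2.Rodrigues(o['orientation'])[0].round(4))
E
```

```text
[550.06195719 157.24276098  82.82787982] [-0.42470042  0.57032186  0.78571342] [[ 0.9014 -0.0118  0.4328]
 [-0.4329 -0.0035  0.9014]
 [-0.0091 -0.9999 -0.0083]]
```

>>> {"fn": "jog_arm", "kwargs": {"steps": [{"dp":[0.02,0.01,-0.3],"turn":[0.001,-0.0037,0],"claw":0.4},{"dp":[0.02,0.01,-0.5],"turn":[0.001,-0.0037,0],"claw":0.4},{"dp":[0.02,0.01,-0.6],"turn":[0.001,-0.0037,0],"claw":0.4},{"dp":[0.02,0.01,-0.6],"turn":[0.001,-0.0037,0],"claw":0.4},{"dp":[0.02,0.01,-0.6],"turn":[0.001,-0.0037,0],"claw":0.4},{"dp":[0.02,0.01,-0.6],"turn":[0.001,-0.0037,0],"claw":0.4}]}}

```text
t: 8.72
ee_pos: [553.1, 158.2, 36.6]
orientation: [-1.541, 0.349, -0.353]
ft_force: [-0.6, 0.1, 0.8]
width: 35.2
```

```bash
python3 - <<'E'
from meas import *
o=ctrl.get_obs();print(o['ee_pos'],o['ft_force'],cv2.Rodrigues(o['orientation'])[0].round(4))
d=ctrl.get_image('wrist');save('w9.png',d['img'])
E
```

```text
[553.07197518 158.1970169   36.64129817] [-0.56956905  0.05880936  0.82220663] [[ 9.015e-01  2.500e-03  4.329e-01]
 [-4.329e-01  3.000e-04  9.015e-01]
 [ 2.100e-03 -1.000e+00  1.300e-03]]
```

View pics/w9.png

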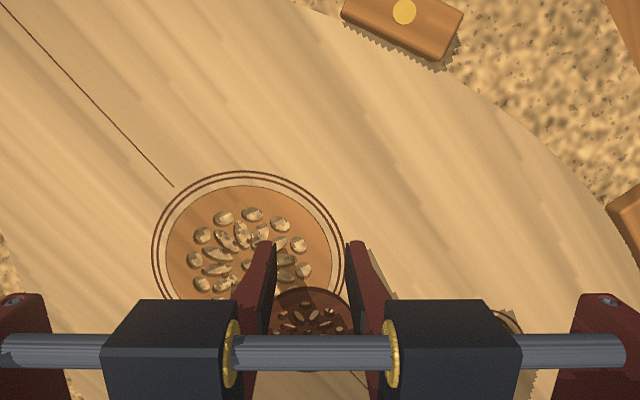

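>>> {"fn": "jog_arm", "kwargs": {"steps": [{"dp":[-0.01,0.005,-0.1],"turn":[0,0.0008,0],"claw":0.4},{"dp":[-0.01,0.005,-0.1],"turn":[0,0.0008,0],"claw":0.4},{"dp":[-0.03,-0.04,-0.1],"turn":[0,0.0008,0],"claw":0.4},{"dp":[-0.06,-0.1,-0.1],"turn":[0,0.0008,0],"claw":0.4},{"dp":[-0.06,-0.1,-0.1],"turn":[0,0.0008,0],"claw":0.4}]}}

```text
t: 9.18
ee_pos: [547.3, 149.3, 28.4]
orientation: [-1.542, 0.352, -0.35]
ft_force: [-0.4, 0.5, 0.5]
width: 35.1
```

>>> {"fn": "jog_arm", "kwargs": {"steps": [{"dp":[-0.04,-0.08,0],"turn":[0,0,0],"claw":0.4},{"dp":[-0.08,-0.16,0],"turn":[0,0,0],"claw":0.4},{"dp":[-0.115,-0.24,0],"turn":[0,0,0],"claw":0.4},{"dp":[-0.15,-0.32,0],"turn":[0,0,0],"claw":0.4},{"dp":[-0.19,-0.4,0],"turn":[0,0,0],"claw":0.4},{"dp":[-0.23,-0.48,0],"turn":[0,0,0],"claw":0.4},{"dp":[-0.27,-0.56,0],"turn":[0,0,0],"claw":0.4},{"dp":[-0.31,-0.64,0],"turn":[0,0,0],"claw":0.4},{"dp":[-0.35,-0.72,0],"turn":[0,0,0],"claw":0.4},{"dp":[-0.38,-0.8,0],"turn":[0,0,0],"claw":0.4},{"dp":[-0.42,-0.88,0],"turn":[0,0,0],"claw":0.4},{"dp":[-0.42,-0.88,0],"turn":[0,0,0],"claw":0.4}]}}

```text
t: 10.18
ee_pos: [512.8, 77.8, 28.3]
orientation: [-1.543, 0.354, -0.35]
ft_force: [-0.1, -0.7, -0.1]
width: 35.2
```

```bash
python3 - <<'E'
from meas import *
o=ctrl.get_obs();print(o['ee_pos'],o['ft_force'],cv2.Rodrigues(o['orientation'])[0].round(4))
d=ctrl.get_image('wrist');a=d['img'];t=ctrl.get_image('scene')['img'][140:260,240:400]
save('w10.png',np.vstack([a,np.pad(cv2.resize(t,None,fx=1.6,fy=1.6),((0,0),(0,640-256),(0,0)))]))
E
```

```text
[512.75786716  77.81989595  28.30767324] [-0.06912893 -0.73791804 -0.08173875] [[ 9.010e-01 -2.300e-03  4.338e-01]
 [-4.338e-01 -4.000e-04  9.010e-01]
 [-1.900e-03 -1.000e+00 -1.300e-03]]
```

View pics/w10.png

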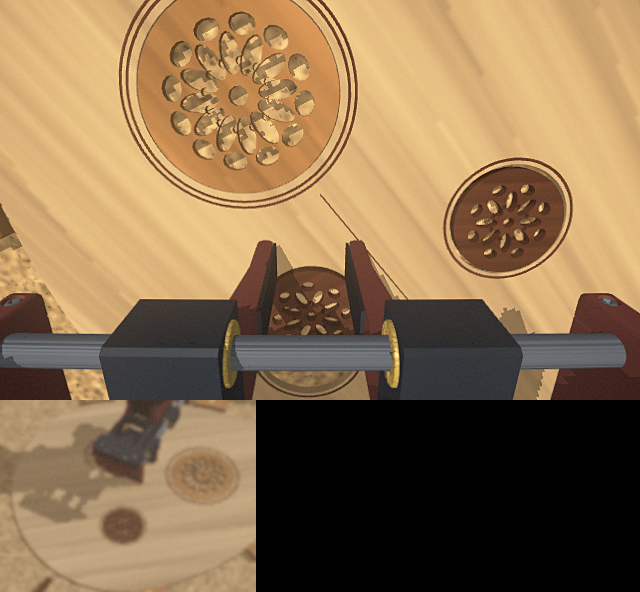

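Rose_2 at (311,310) is centred between the fingers and the hole_1 rim shows just beyond it at about (310,390). Rose_1 sits in its ring at (508,218).

>>> {"fn": "jog_arm", "kwargs": {"steps": [{"dp":[-0.028,-0.06,0],"turn":[0,0,0],"claw":0.4},{"dp":[-0.055,-0.12,0],"turn":[0,0,0],"claw":0.4},{"dp":[-0.083,-0.18,0],"turn":[0,0,0],"claw":0.4},{"dp":[-0.11,-0.24,0],"turn":[0,0,0],"claw":0.4},{"dp":[-0.135,-0.3,0],"turn":[0,0,0],"claw":0.4},{"dp":[-0.155,-0.34,0],"turn":[0,0,0],"claw":0.4},{"dp":[-0.167,-0.37,0],"turn":[0,0,0],"claw":0.4},{"dp":[-0.167,-0.37,0],"turn":[0,0,0],"claw":0.4}]}}

```text
t: 10.95
ee_pos: [500.0, 48.6, 28.4]
orientation: [-1.542, 0.353, -0.351]
ft_force: [-0.3, 0.5, -0.2]
width: 35.3
```

>>> {"fn": "jog_arm", "kwargs": {"steps": [{"dp":[-0.006,-0.012,0],"turn":[0,0,0],"claw":0.4},{"dp":[-0.012,-0.024,0],"turn":[0,0,0],"claw":0.4},{"dp":[-0.017,-0.036,0],"turn":[0,0,0],"claw":0.4},{"dp":[-0.017,-0.036,0],"turn":[0,0,0],"claw":0.4}]}}

```text
t: 11.28
ee_pos: [498.6, 45.6, 28.4]
orientation: [-1.543, 0.353, -0.351]
ft_force: [0.2, -0.5, -0.3]
width: 35.2
```

```bash
python3 - <<'E'
from meas import *
o=ctrl.get_obs();print(o['ee_pos'],o['ft_force'])
d=ctrl.get_image('wrist');save('w11.png',d['img'])
E
```

```text
[498.61597869  45.5950245   28.41754105] [ 0.23496274 -0.46421989 -0.34123028]
```

View pics/w11.png

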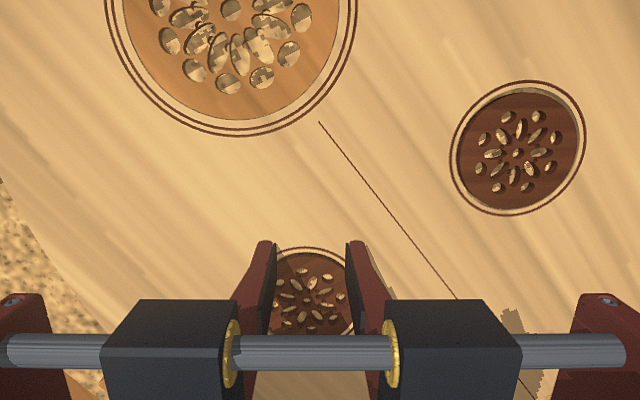

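>>> {"fn": "jog_arm", "kwargs": {"steps": [{"dp":[0.05,0.1,0],"turn":[0,0,0],"claw":0.4},{"dp":[0.05,0.1,0.4],"turn":[0,0,0],"claw":0.4},{"dp":[0.05,0,0.9],"turn":[0,0,0.03],"claw":0.4},{"dp":[0.1,-0.3,1],"turn":[0,0,0.07],"claw":0.4},{"dp":[0.1,-0.6,1],"turn":[0,0,0.1],"claw":0.4},{"dp":[0.2,-0.8,1],"turn":[0,0,0.14],"claw":0.4},{"dp":[0.2,-0.8,1],"turn":[0,0,0.14],"claw":0.4}]}}

```text
t: 11.92
ee_pos: [516.6, -20.0, 109.3]
orientation: [-1.572, 0.002, -0.005]
ft_force: [0.1, 0.2, 1.2]
width: 35.5
```

>>> {"fn": "jog_arm", "kwargs": {"steps": [{"dp":[0.3,-0.2,0.3],"turn":[0,0,0],"claw":0.4},{"dp":[0.5,-0.3,0.5],"turn":[0,0,0],"claw":0.4},{"dp":[0.5,-0.3,0.5],"turn":[0,0,0],"claw":0.4},{"dp":[0.5,-0.3,0.5],"turn":[0,0,0],"claw":0.4}]}}

```text
t: 12.25
ee_pos: [557.3, -43.3, 149.5]
orientation: [-1.572, 0.004, -0.008]
ft_force: [-0.7, -0.2, 0.4]
width: 34.9
```

```bash
python3 - <<'E'
from meas import *
o=ctrl.get_obs();print(o['t'],o['ee_pos'],o['ft_force'])
d=ctrl.get_image('wrist');save('w12.png',d['img']);pickle.dump((o,d),open('w12.pkl','wb'))
print(proj(d,[[611,50,26],[486,20.7,26]],o))
E
```

```text
12.25 [557.25032175 -43.33595548 149.52227389] [-0.66934389 -0.2012995   0.42622586]
[[378.16508816  74.27189124]
 [219.52327302 114.48877564]]
```

View pics/w12.png

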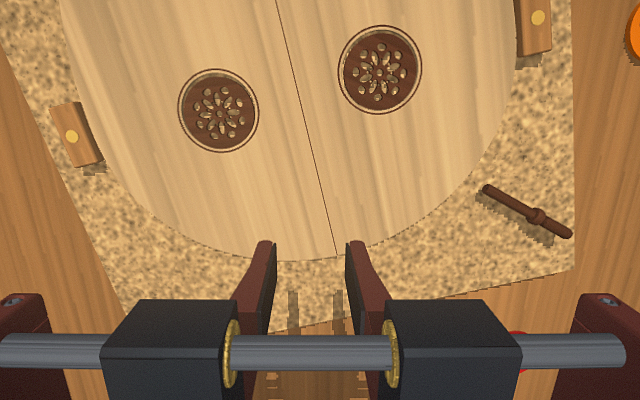

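Both roses now appear seated, at (219,111) and (380,70). I'll check flushness with the depth data and compare the bystanders.

```bash
python3 - <<'E'
from meas import *
o,d=pickle.load(open('w12.pkl','rb'));T=np.linalg.inv(cfw(d,o))
def zz(x,y):
    z=d['range_z'][y,x].astype(float).ravel();u=cv2.undistortPoints(np.c_[x.ravel(),y.ravel()].astype(float).reshape(-1,1,2),K(d),np.array(d['dist_coeffs'])).reshape(-1,2)
    return (np.c_[u*z[:,None],z,np.ones(len(z))]@T.T)[:,:3]
ys,xs=np.mgrid[0:170,130:450];P=zz(xs,ys);mx=d['img'][ys,xs].max(2).ravel()
for c in [(611,50.5),(486,20.6)]:
    q=P[:,:2]-c;r=np.hypot(*q.T)
    a=np.degrees(np.arctan2(q[:,1],q[:,0]))
    for nm,lo,hi in (('rose edge',22,26),('face',36,42)):
        print(c,nm,[round(float(np.median(P[(r>lo)&(r<hi)&(abs((a-k+180)%360-180)<30)][:,2])),1) for k in (0,90,180,-90)])
for c in [(219,111),(380,70)]: print(rose(d,o,c,z=26,thr=120,win=37))
import pickle
a=pickle.load(open('top0.pkl','rb'))['img'];b=ctrl.get_image('top')['img']
save('top1.png',np.vstack([a[110:350,170:450],b[110:350,170:450]]))
E
```

```text
(611, 50.5) rose edge [26.6, 26.8, 26.9, 26.7]
(611, 50.5) face [26.8, 26.9, 26.8, 26.9]
(486, 20.6) rose edge [26.7, 26.7, 26.9, 26.8]
(486, 20.6) face [27.0, 26.7, 26.8, 26.9]
(array([485.35409899,  22.2434062 ]), np.float64(28.442978235794484))
(array([612.37653543,  52.27282112]), np.float64(27.601309731015714))
```

View pics/top1.png

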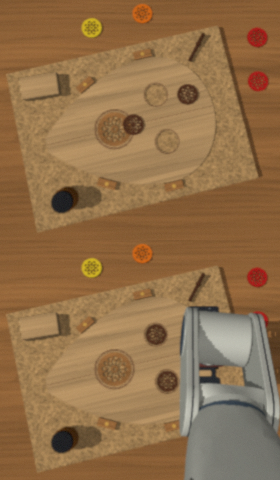

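Both roses are flush to within about 0.3 mm all round and the bystanders have not moved. The robot is clear, so I'm handing in.

```bash
python3 -c "
from workcell import ctrl
print(ctrl.close_job())"
```

```text
the job is handed in; nothing more can be done
None
```

Both roses are in and the job is handed in at about 12.3 s. I pushed rose_1 into hole_2 and rose_2 into hole_1 with two fingertips held about 2 mm above the face. Every force reading I took stayed around 1 N or less.

- **Flushness:** depth from the wrist camera put both rose edges at 26.6–26.9 mm, against 26.7–27.0 mm for the face around them. They are level on all four sides.
- **Position:** in the last picture both roses sit inside their inlaid rings. My fitted centres came out 1–2 mm off the earlier hole measurements, which is about the calibration error. One early tilt fit on rose_1 in hole_2 gave an implausible slope. I put that down to bad depth points through the piercings, and the later edge-ring check disagreed with it.
- **Other things:** in the top view the jar, sanding block, peg and the orange and yellow look-alikes are where they started. The arm hid most of one red look-alike in that picture, and the robot never went near it.

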